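Index the gluing table and weight the next lid

TASK

Push the index table round clockwise (seen from above) by one position, so that the bare domed lid comes out from under the glue head and the table clicks into its next stop, without shaking off the weight already sitting on the other lid. Then take the pressing weight from its sloped stand and set it down gently, upright and centred, balanced on top of the bare lid, and let go. Leave the other things on the bench alone.

Things in the scene. Friction and masses are not known exactly. Their poses are not given: they have to be found in the camera images.
- turret (a joint): turn of the index table about its upright axis, rad; 0 at the start, grows clockwise seen from above. Detents hold it at 0, 1.571 (the next position, wanted) and 3.142. Leaving a detent it resists with up to about 5 N at the posts, none half-way; past half-way it pulls itself slowly into the next detent. Well damped
- hub (a point): on the table's axis, at the level of the grey plate's top face (56 mm above the bench). The round plate is 300 mm across; a steel hub 36 mm across stands 12 mm above it; two flat cork discs mark empty places. The orientation turns with the table
- push_post (a point): one of four identical upright red plastic posts, 16 mm thick, 45 mm tall, standing on the plate 136 mm from the axis, 90 degrees apart; this one starts on the robot's side of the table, 60 degrees clockwise ahead of the bare lid. The point is on the post's axis, 30 mm above the plate and 15 mm below the post's top. Turns with the table
- bare_lid (a point): top (apex) of the bare domed wooden lid fixed to the plate, 85 mm from the axis: a spherical cap of radius 60 mm, 17 mm high above the plate, 84 mm across at its foot. It starts under the glue head and comes to the robot's side when the table is indexed. Turns with the table
- pressed_lid (a point): apex of the other lid, alike, on the opposite side of the table, with a weight standing on it
- weight_knob (a point): pressing weight to place: flat steel disc 64 mm across, 14 mm thick, with an upright yellow knob 22 mm across, 40 mm tall at its middle; about 0.35 kg. The point is on its axis, 36 mm above its underside, 18 mm below the knob's top; z points along the knob away from the disc. Starts on the sloped stand, leaning 35 degrees to the stand's front. On a dome it leans about 1 degree per mm off centre
- pressed_knob (a point): the same point of the second, identical weight, which already stands balanced on the other lid and rides round with the table
- machine: fixed base; origin on the table's axis at bench level. On its -y side, 197 to 253 mm from the axis, stands a gearbox 104 x 56 x 104 mm and on it a column (top 270 mm), with a green arm reaching in over the table (44 mm wide, underside 215 mm above the bench) to a white glue head 40 mm across, 85 mm from the axis, underside 150 mm above the bench, with a thin brass nozzle down to 110 mm
- stand: fixed plywood stand, 120 x 90 mm foot, whose 100 x 90 mm board slopes 35 degrees down towards its front (-x side, which faces roughly to the robot); two 10 mm high stop pins hold the disc's lower edge. Origin on the bench under the middle of the board, whose top face lies 68 mm above it there
- glue_bottle: white glue bottle, 56 mm across, 150 mm tall, bystander; origin at the underside
- pencil_cup: blue cup, 72 mm across, 90 mm tall, bystander; origin at the underside
- offcut: wooden offcut 120 x 50 x 40 mm, bystander; origin at the underside
There are look-alikes about, which are no part of the job. Leave any green or red look-alike of the part that bears pressed_knob alone.

How it is judged:
On the way, in this order (a step that is already met when the one before it is completed fails the run):
1. the table rests in its next detent (value of joint turret between 1.49 and 1.65 rad and velocity of joint turret between -0.05 and 0.05 rad/s), for 0.2 s.
2. the weight stands on the bare lid (horizontal distance between weight_knob and bare_lid below 0.014 m and z of weight_knob in the frame of bare_lid below 0.04 m and contact force between weight and turret above 0.5 N), for 0.2 s.
At the end, for the whole second after the job is handed in: the table rests within 0.08 rad of its next detent (1.571); the weight stands free on the bare lid, its knob within 14 mm of the lid's centre line, leaning less than 0.2 rad, at rest; the other weight still stands on its own lid, within 20 mm of its centre line and leaning less than 0.35 rad (value of joint turret between 1.49 and 1.65 rad and horizontal distance between weight_knob and bare_lid below 0.014 m and z of weight_knob in the frame of bare_lid between 0.03 and 0.04 m and angle between weight_knob's own z axis and vertical below 0.2 rad and linear speed of weight below 0.03 m/s and horizontal distance between pressed_knob and pressed_lid below 0.02 m and angle between pressed_knob's own z axis and vertical below 0.35 rad); the robot touches nothing.
It fails at once if the table is pushed on past its next position (value of joint turret above 2.1 rad).
It fails at once if the weight on the other lid is shaken off (distance between pressed_knob and pressed_lid above 0.055 m).
It fails at once if the weight is dropped or slammed on to the lid (contact force between weight and turret above 40 N).
It fails at once if the bystanders are disturbed (distance of any of glue_bottle, pencil_cup, offcut from where it was at the start of the episode above 0.03 m).
It also fails if it takes over 72 s, if anything falls off the work surface, if the arm or the gripper's body presses on something with over 40 N, if the wrist force passes 120 N, or if a joint passes its speed limit or range.

ROBOT

A 6-joint arm with a two-finger parallel gripper is mounted at the origin on the work surface. World frame = base frame: x ahead of the robot, y to its left, z up, the work surface at z = 0. Lengths are in m, angles in rad, forces in N, time in s.
With the tool pointing down it reaches from about 0.325 to 0.9 m from the base axis. Payload 3.5 kg.
Tool frame: the origin (TCP) lies on the centre line of the jaws, within the pads' length; the fingertips stand 8 mm ahead of it and the grasp point (between the pads) lies 11 mm behind it (arm.nose_length is the distance from the TCP to the fingertips, in m); z points along the fingers, y is the line along which they close (so a half turn about z gives the same grasp; the last joint's range is limited). The gripper opens to 85 mm and grips with 20 to 120 N. Pads are 22 mm wide; open, the fingers measure 114 mm over their backs; the gripper's body (76 mm by 85 mm) begins 54 mm behind the grasp point. The pads swing forward as they close: fully open they stand 13 mm farther back than shut.
Start: joints at [1.246, 0.276, -0.026, 1.268, 0, 1.467], TCP at [0.137, 0.61, 0.239] pointing down, gripper open.
Joint ranges: [-3.12, 3.12], [-0.85, 1.88], [-1.08, 1.24], [-1.95, 2.15], [-1.57, 1.53], [-3.14, 3.14]. Speed limits (rad/s): [2.57, 2.57, 3.14, 3.14, 3.14, 3.14].

INTERFACE

Orientations are given as a unit quaternion [w, x, y, z].
In Python, from bench import arm, optics, job gives the robot as it stands.
- The arm moves only by the shell command python3 -m inch 'ROWS' [OPENING] [FORCE]. ROWS is JSON, a list of rows, each a list of 6 numbers: the shift along the world's x, y, z in mm, then the turn, a rotation vector about the world's x, y, z in degrees. In form: [[dx, dy, dz, wx, wy, wz], ...]. A call has 1 to 20 rows; each row shifts and turns the commanded pose from where the row before left it; what a row does not reach is not made up. A row lasts 1/12 s, in which the tool goes at most 41.7 mm and 7.16 degrees, less where a joint would pass 70% of its speed; a pose out of reach is approached as far as the arm can. A call with a gripper value outside its range is refused whole. OPENING is the opening in per cent of the stroke, from 0 (shut) to 100 (fully open), set as the call begins (- or left out, the last holds). The fingers move at their own pace and stop on an object; FORCE is the grip in N (left out, the last holds). Time passes only in rows, so rows that do not move let the fingers close. It gives the time, the measured TCP pose, the force, the opening and the grip force at its end, in the units of the state.
- arm.get_state(): the state, without advancing time (a new reading comes with each control period).
- optics.snapshot(name): name is "scene" or "top"; returns the picture (384x512x3 uint8, red, green, blue); there is no depth.
- optics.calibration(name): a dict with "fx", "fy", "cx", "cy" (pixels), "dist" ([k1, k2, p1, p2, k3] as OpenCV has them; the pictures are not rectified), "eye" and "orientation" of the camera in the world. Camera axes: x right, y down, z forward; pixel columns grow to the right and rows downward; lengths in m; the calibration is good to about 2 mm. A picture is of the moment at which its call begins. calibration takes no time and is no camera call.
- job.finish_job(): hands the job in; it is judged then, once.
The state is a dict: "t": time; "joint_positions": joint angles; "joint_vel": joint speeds; "effort": joint torques, N m; "tool_pos": TCP position; "eef_rot": TCP orientation; "wrist_force": force on the tool from outside, world axes, zero at the start; "moment": the same for the moment, N m; "width": finger opening in m; "gripper_force": force on a finger pad.
Only numpy, scipy, OpenCV 4.12 (cv2) and the standard library are available. Lean on these libraries where they do the work, as an engineer would, in place of code of your own. Each camera call takes 0.05 s, during which the arm holds its last target. There are 200 camera calls.

## Working session

There is one attempt and no reset: what is moved stays moved. The work goes in short steps, Python scripts to look and compute and a shell command to move; the robot and the scene stay as the last step left them, time stands still between calls to the robot, and variables do not carry over. Pictures are saved under pics/ and viewed, at most 13 in all, crops included, and the job is handed in when it is done.

```bash
mkdir -p pics; ls; python3 - <<'E'
from bench import arm, optics, job
import cv2,json
for n in("scene","top"):
    im=optics.snapshot(n); cv2.imwrite(f"pics/{n}0.png",im[:,:,::-1]); print(n,optics.calibration(n))
print(arm.get_state())
E
```

```text
pics
scene {'fx': 404.88057023981577, 'fy': 404.88057023981577, 'cx': 257.97749167458625, 'cy': 185.11514091426892, 'dist': array([0.02861408, 0.        , 0.        , 0.        , 0.        ]), 'eye': array([1.08859903, 0.37674981, 0.92283954]), 'orientation': array([-0.15665628,  0.42112378,  0.83923852, -0.30625526])}
top {'fx': 381.5130382052247, 'fy': 381.5130382052247, 'cx': 255.37356845817817, 'cy': 197.6083805503804, 'dist': array([-0.08393289,  0.        ,  0.        ,  0.        ,  0.        ]), 'eye': array([ 0.44912361, -0.0174967 ,  1.31615503]), 'orientation': array([-0.0259373 ,  0.71175625, -0.70156077,  0.02329747])}
{'t': 0.1, 'joint_positions': array([ 1.24560601e+00,  2.77084920e-01, -2.77375469e-02,  1.26796280e+00,
        1.87695671e-05,  1.46741161e+00]), 'joint_vel': array([ 0.00065461, -0.00082468,  0.0020458 ,  0.00065482,  0.00106665,
       -0.00040473]), 'effort': array([ 1.44009309e-04, -4.46708107e+01,  2.96127874e+01,  8.50612909e-03,
       -7.47241620e-05, -1.26112507e-07]), 'tool_pos': array([0.13727436, 0.60905083, 0.23825701]), 'eef_rot': array([-2.20645767e-04,  1.10675553e-01,  9.93856093e-01, -9.69730331e-04]), 'wrist_force': array([ 1.4306337 , -0.14518152, -1.04369499]), 'moment': array([ 0.01103379, -0.00292363,  0.00905424]), 'gripper_force': 0.0, 'width': 0.08541514327851248}
```

View pics/scene0.png

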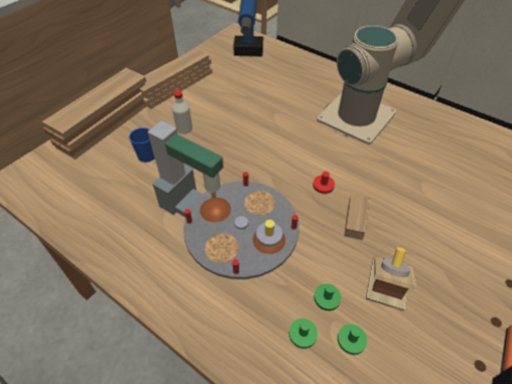

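View pics/top0.png

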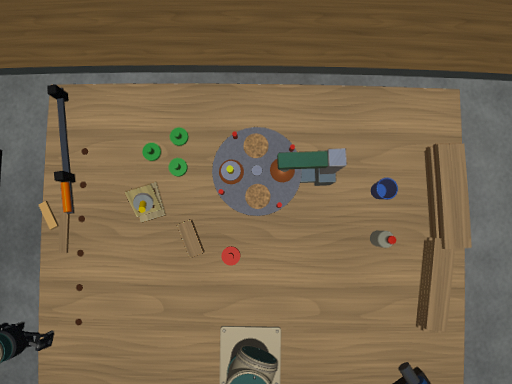

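The scene view shows the turret with hub at about (241,222), the bare lid under the glue head at (215,209) and the pressed weight at (269,229). The sloped stand with its yellow-knobbed weight is at (398,258).

In the top view the hub is at (257,170) and the bare lid at (282,169), so clockwise is east to south. The posts are at (279,205), (222,192), (235,135) and (292,148).
- **push_post:** (279,205) fits, because it is 60° clockwise from the bare lid and on the robot's side.
- **Weight:** candidates in the top view are steel/yellow on the stand (142,208), steel/yellow on the lid (230,169), green at (179,136), (151,152) and (178,167), and red at (231,256). The one on the sloped stand fits the description.

I'll confirm both in an enlarged crop.

```bash
cat > h.py <<'E'
import numpy as np, cv2
from scipy.spatial.transform import Rotation as R
from bench import arm, optics
def rot(q): return R.from_quat([q[1],q[2],q[3],q[0]])
C={n:optics.calibration(n) for n in("scene","top")}
def K(c): return np.array([[c['fx'],0,c['cx']],[0,c['fy'],c['cy']],[0,0,1.]])
def proj(n,P):
    c=C[n]; M=rot(c['orientation']).as_matrix().T
    return cv2.projectPoints(np.atleast_2d(np.float64(P)),cv2.Rodrigues(M)[0],-M@c['eye'],K(c),c['dist'])[0][:,0]
def ray(n,p):
    c=C[n]; u=cv2.undistortPoints(np.float64([[p]]),K(c),c['dist'])[0,0]
    return c['eye'],rot(c['orientation']).apply([u[0],u[1],1])
def plane(n,p,z):
    e,d=ray(n,p); return e+d*(z-e[2])/d[2]
def blobs(im,col,amin=5):
    h=cv2.cvtColor(im,cv2.COLOR_RGB2HSV); H,S,V=[h[...,i].astype(int) for i in range(3)]
    m={'red':((H<6)|(H>174))&(S>190)&(V>60),'yellow':(H>22)&(H<34)&(S>170)&(V>110)}[col]
    k,l,st,ce=cv2.connectedComponentsWithStats(m.astype(np.uint8))
    return [(st[i,4],*ce[i].round(1),*st[i,:4]) for i in range(1,k) if st[i,4]>=amin]
E
python3 - <<'E'
from h import *
a=cv2.imread('pics/top0.png');s=cv2.imread('pics/scene0.png')
r=lambda im:cv2.resize(im,None,fx=5,fy=5,interpolation=cv2.INTER_CUBIC)
t=r(a[175:230,115:175]); t2=r(a[125:220,205:305]); u=r(s[235:315,355:425])
W=np.zeros((600,800,3),np.uint8)
W[:275,:300]=t; W[0:400,300:650]=u; 
t3=cv2.resize(a[125:220,205:305],(300,285)); W[290:575,0:300]=t3
cv2.imwrite('pics/crop1.png',W)
for n,i in(("top",a),("scene",s)):
    for c in('red','yellow'): print(n,c,*blobs(i[:,:,::-1].copy(),c),sep='\n ')
E
```

```text
top
 red
 (np.int32(19), np.float64(234.2), np.float64(133.9), np.int32(232), np.int32(132), np.int32(5), np.int32(5))
 (np.int32(17), np.float64(291.8), np.float64(146.9), np.int32(290), np.int32(145), np.int32(5), np.int32(5))
 (np.int32(17), np.float64(220.7), np.float64(191.3), np.int32(219), np.int32(189), np.int32(5), np.int32(5))
 (np.int32(15), np.float64(278.6), np.float64(204.6), np.int32(277), np.int32(203), np.int32(4), np.int32(4))
 (np.int32(51), np.float64(391.5), np.float64(239.3), np.int32(388), np.int32(236), np.int32(8), np.int32(8))
top
 yellow
 (np.int32(34), np.float64(229.6), np.float64(168.7), np.int32(227), np.int32(166), np.int32(6), np.int32(7))
 (np.int32(62), np.float64(141.6), np.float64(206.5), np.int32(139), np.int32(201), np.int32(6), np.int32(12))
scene
 red
 (np.int32(18), np.float64(177.8), np.float64(93.9), np.int32(175), np.int32(91), np.int32(6), np.int32(7))
 (np.int32(11), np.float64(245.4), np.float64(174.9), np.int32(244), np.int32(173), np.int32(3), np.int32(5))
 (np.int32(11), np.float64(325.2), np.float64(173.8), np.int32(323), np.int32(1
[... 332 characters left out ...]
 np.int32(8), np.int32(13))
 (np.int32(14), np.float64(318.0), np.float64(188.5), np.int32(315), np.int32(185), np.int32(8), np.int32(7))
 (np.int32(14), np.float64(187.0), np.float64(211.9), np.int32(186), np.int32(210), np.int32(3), np.int32(6))
 (np.int32(15), np.float64(294.9), np.float64(218.1), np.int32(293), np.int32(216), np.int32(4), np.int32(6))
 (np.int32(5), np.float64(188.8), np.float64(220.4), np.int32(188), np.int32(220), np.int32(3), np.int32(2))
 (np.int32(6), np.float64(294.0), np.float64(223.2), np.int32(293), np.int32(222), np.int32(3), np.int32(3))
 (np.int32(28), np.float64(235.4), np.float64(265.4), np.int32(234), np.int32(260), np.int32(4), np.int32(13))
scene
 yellow
```

View pics/crop1.png

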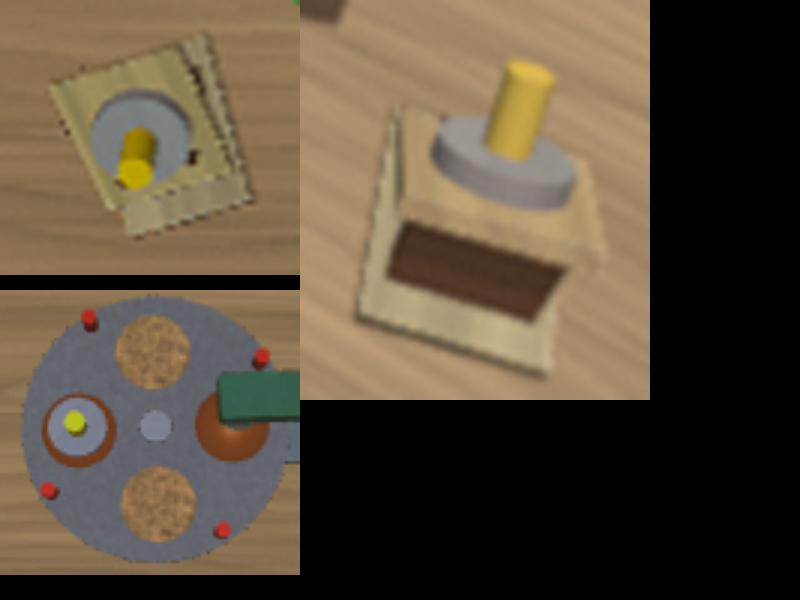

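The crop confirms the steel weight with the yellow knob, leaning towards the robot on the plywood stand (top view, knob tip about (142,209)). push_post is the red post at the lower right of the disc, (279,205).

```bash
python3 - <<'E'
from h import *
from scipy.optimize import least_squares as LS
# turret: order clockwise posts from push_post: SE(push), SW, NW, NE
obs=np.array([[278.6,204.6],[220.7,191.3],[234.2,133.9],[291.8,146.9]])
def posts(p,z):
    a=p[2]-np.arange(4)*np.pi/2
    return np.c_[p[0]+.136*np.cos(a),p[1]+.136*np.sin(a),np.full(4,z)]
for z in(.09,.097,.101):
    f=LS(lambda p:(proj('top',posts(p,z))-obs).ravel(),[.54,-.02,-2.6]); print(z,f.x,np.degrees(f.x[2]),f.fun.round(2))
p=f.x
print(posts(p,.086).round(3)); print('scene posts z.086',proj('scene',posts(p,.086)).round(1))
a=p[2]+np.pi/3; print('lid now',p[:2]+.085*np.array([np.cos(a),np.sin(a)])); a-=np.pi/2; print('lid goal',p[:2]+.085*np.array([np.cos(a),np.sin(a)]))
hubp=[p[0],p[1],.068];print('hub proj',proj('top',hubp),proj('scene',hubp))
# weight
def tri(pt,ps):
    return LS(lambda P:np.r_[proj('top',P)[0]-pt,proj('scene',P)[0]-ps],[.45,.35,.1])
q=lambda c,o:((np.array(c)+.5)/5-.5)+o
T=tri(q((135,174),(115,175)),q((228,73),(355,235)));print('T',T.x,T.fun.round(1))
for n,c,o in(('top',(140,236),(115,175)),('top',(253,203),(115,175)),('top',(207,35),(115,175)),('scene',(248,376),(355,235)),('scene',(58,320),(355,235)),('scene',(97,103),(355,235))):
    print(n,q(c,o).round(1),plane(n,q(c,o),0).round(3),plane(n,q(c,o),.012).round(3))
E
```

```text
0.09 [ 0.62770697 -0.01400471 -2.56789912] -147.12978177537022 [ 0.14 -0.1  -0.08 -0.14  0.04  0.13 -0.1   0.12]
0.097 [ 0.62670666 -0.01402382 -2.56789918] -147.12978497907702 [ 0.27  0.1  -0.29 -0.02 -0.08 -0.07  0.1  -0.01]
0.101 [ 0.62613513 -0.01403473 -2.56789921] -147.129786864265 [ 0.35  0.21 -0.41  0.05 -0.16 -0.19  0.22 -0.08]
[[ 0.512 -0.088  0.086]
 [ 0.552  0.1    0.086]
 [ 0.74   0.06   0.086]
 [ 0.7   -0.128  0.086]]
scene posts z.086 [[245.9 176.3]
 [295.  219.3]
 [236.  263.8]
 [188.3 213.3]]
lid now [ 0.6303914 -0.0989281]
lid goal [ 0.54124176 -0.018291  ]
hub proj [[256.32654213 170.39636614]] [[241.56276349 220.39111421]]
T [0.49077184 0.34964781 0.1080223 ] [ 0.3 -0.1  0.2 -0. ]
top [142.6 221.8] [0.451 0.379 0.   ] [0.451 0.375 0.012]
top [165.2 215.2] [0.475 0.3   0.   ] [0.475 0.297 0.012]
top [156.  181.6] [0.592 0.336 0.   ] [0.591 0.333 0.012]
scene [404.2 309.8] [0.561 0.421 0.   ] [0.568 0.42  0.012]
scene [366.2 298.6] [0.59  0.337 0.   ] [0.597 0.337 0.012]
scene [374.  255.2] [0.47  0.299 0.   ] [0.478 0.3   0.012]
```

Fits agree across both cameras: hub (0.627, -0.014), push_post (0.512, -0.088), stand yaw about 18°, weight_knob about (0.5005, 0.353, 0.0945). I'll go above the post now and straddle it, closing line tangential.

```bash
python3 -m inch '[[18.8,-34.9,0,0,0,2.28],[18.8,-34.9,0,0,0,2.28],[18.8,-34.9,0,0,0,2.28],[18.8,-34.9,0,0,0,2.28],[18.8,-34.9,0,0,0,2.28],[18.8,-34.9,0,0,0,2.28],[18.8,-34.9,0,0,0,2.28],[18.8,-34.9,0,0,0,2.28],[18.8,-34.9,0,0,0,2.28],[18.8,-34.9,0,0,0,2.28],[18.8,-34.9,0,0,0,2.28],[18.8,-34.9,0,0,0,2.28],[18.8,-34.9,0,0,0,2.28],[18.8,-34.9,0,0,0,2.28],[18.8,-34.9,0,0,0,2.28],[18.8,-34.9,0,0,0,2.28],[18.8,-34.9,0,0,0,2.28],[18.8,-34.9,0,0,0,2.28],[18.8,-34.9,0,0,0,2.28],[18.8,-34.9,0,0,0,2.28]]' 47; python3 -m inch '[[0,0,0,0,0,0],[0,0,0,0,0,0],[0,0,0,0,0,0]]'; python3 -c "
from h import *
s=arm.get_state();print(rot(s['eef_rot']).as_matrix().round(3),s['joint_positions'])
import cv2
a=optics.snapshot('top');b=optics.snapshot('scene')
r=lambda i:cv2.resize(i,(400,400),interpolation=cv2.INTER_CUBIC)
cv2.imwrite('pics/c2.png',np.hstack([r(a[120:250,190:320]),r(b[120:290,165:335])])[:,:,::-1])"
```

```text
t: 1.77
tool_pos: [0.5137, -0.0903, 0.2389]
eef_rot: [-0.0, -0.284, 0.959, 0.0]
wrist_force: [-0.0, 0.2, -0.1]
width: 0.0405
gripper_force: 0.0
t: 2.02
tool_pos: [0.5127, -0.088, 0.2386]
eef_rot: [-0.001, -0.283, 0.959, 0.001]
wrist_force: [-0.4, 0.4, -0.2]
width: 0.0402
gripper_force: 0.0
[[-0.84  -0.542 -0.002]
 [-0.542  0.84   0.001]
 [ 0.001  0.002 -1.   ]] [-2.94534253e-01  9.26348204e-02 -2.50943406e-01  1.22941336e+00
  4.45169248e-04 -8.67766753e-01]
```

View pics/c2.png

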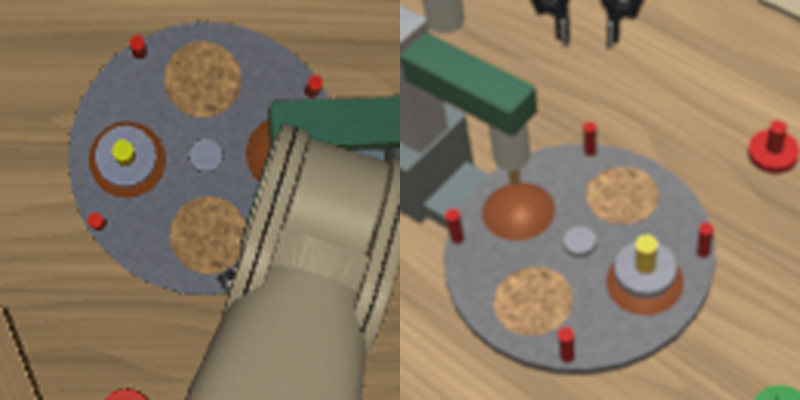

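The left crop (top) shows the forearm over the push_post, with the fingertip near (230,278). The right crop (scene) shows the open fingers at (560,25) and (612,25), straddling the direction of the post at (590,140). Everything is clear, so I'll descend.

```bash
python3 -m inch '[[0,0,-20,0,0,0],[0,0,-20,0,0,0],[0,0,-20,0,0,0],[0,0,-20,0,0,0],[0,0,-20,0,0,0],[0,0,-20,0,0,0],[0,0,-15,0,0,0],[0,0,-10,0,0,0],[0,0,-10,0,0,0],[0,0,-5,0,0,0],[0,0,0,0,0,0],[0,0,0,0,0,0]]'; python3 - <<'E'
from h import *
s=arm.get_state();h=np.array([.627,-.014]);v=s['tool_pos'][:2]-h
# arc displacement tables: per-row 1.5deg clockwise
print(np.hypot(*v))
for d in range(0,91,6):
    a=-np.radians(d);c=np.cos(a);S=np.sin(a);P=h+np.array([c*v[0]-S*v[1],S*v[0]+c*v[1]])
    if d: print(d,((P-L)*1000/4).round(2))
    L=P
E
```

```text
t: 3.12
tool_pos: [0.5138, -0.0881, 0.0797]
eef_rot: [0.0, -0.283, 0.959, -0.0]
wrist_force: [0.8, -0.0, 0.5]
width: 0.04
gripper_force: 0.0
0.13534456470212555
6 [-1.78  3.06]
12 [-1.45  3.23]
18 [-1.11  3.36]
24 [-0.75  3.46]
30 [-0.38  3.52]
36 [-0.01  3.54]
42 [0.36 3.52]
48 [0.72 3.47]
54 [1.08 3.37]
60 [1.43 3.24]
66 [1.76 3.07]
72 [2.07 2.87]
78 [2.36 2.64]
84 [2.62 2.38]
90 [2.86 2.09]
```

```bash
python3 -m inch '[[-1.2,2,0,0,0,-1],[-1.2,2,0,0,0,-1],[-1.2,2,0,0,0,-1],[-1.2,2,0,0,0,-1],[-1.2,2,0,0,0,-1],[-1.2,2,0,0,0,-1],[-1,2.15,0,0,0,-1],[-1,2.15,0,0,0,-1],[-1,2.15,0,0,0,-1],[-1,2.15,0,0,0,-1],[-1,2.15,0,0,0,-1],[-1,2.15,0,0,0,-1],[-0.75,2.25,0,0,0,-1],[-0.75,2.25,0,0,0,-1],[-0.75,2.25,0,0,0,-1],[-0.75,2.25,0,0,0,-1],[-0.75,2.25,0,0,0,-1],[-0.75,2.25,0,0,0,-1]]'
python3 -m inch '[[-0.5,2.3,0,0,0,-1],[-0.5,2.3,0,0,0,-1],[-0.5,2.3,0,0,0,-1],[-0.5,2.3,0,0,0,-1],[-0.5,2.3,0,0,0,-1],[-0.5,2.3,0,0,0,-1],[-0.25,2.35,0,0,0,-1],[-0.25,2.35,0,0,0,-1],[-0.25,2.35,0,0,0,-1],[-0.25,2.35,0,0,0,-1],[-0.25,2.35,0,0,0,-1],[-0.25,2.35,0,0,0,-1],[0,2.35,0,0,0,-1],[0,2.35,0,0,0,-1],[0,2.35,0,0,0,-1],[0,2.35,0,0,0,-1],[0,2.35,0,0,0,-1],[0,2.35,0,0,0,-1]]'
python3 - <<'E'
from h import *
a=optics.snapshot('top');b=optics.snapshot('scene')
print(*blobs(a,'red'),sep='\n');print(blobs(a,'yellow'))
r=lambda i:cv2.resize(i,(400,400),interpolation=cv2.INTER_CUBIC)
cv2.imwrite('pics/c3.png',np.hstack([r(a[120:250,190:320]),r(b[120:290,165:335])])[:,:,::-1])
E
```

```text
t: 4.62
tool_pos: [0.4963, -0.05, 0.0796]
eef_rot: [0.001, -0.129, 0.992, -0.0]
wrist_force: [2.1, -2.5, 1.1]
width: 0.0401
gripper_force: 1.9
t: 6.12
tool_pos: [0.4911, -0.0076, 0.0792]
eef_rot: [-0.0, 0.028, 1.0, 0.0]
wrist_force: [1.5, -4.7, 2.0]
width: 0.0401
gripper_force: 2.0
(np.int32(13), np.float64(255.1), np.float64(127.7), np.int32(254), np.int32(126), np.int32(3), np.int32(5))
(np.int32(16), np.float64(214.3), np.float64(170.1), np.int32(212), np.int32(168), np.int32(5), np.int32(5))
(np.int32(5), np.float64(297.8), np.float64(169.6), np.int32(297), np.int32(169), np.int32(3), np.int32(3))
(np.int32(51), np.float64(391.5), np.float64(239.3), np.int32(388), np.int32(236), np.int32(8), np.int32(8))
[(np.int32(36), np.float64(232.7), np.float64(155.1), np.int32(230), np.int32(152), np.int32(7), np.int32(7)), (np.int32(62), np.float64(141.6), np.float64(206.5), np.int32(139), np.int32(201), np.int32(6), np.int32(12))]
```

View pics/c3.png

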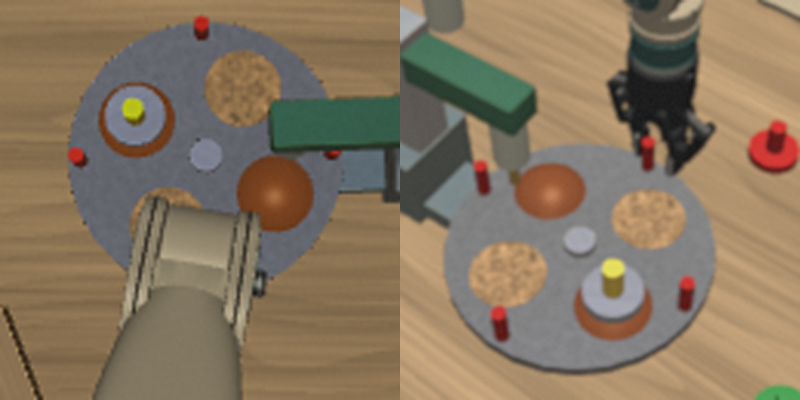

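The table has turned about 30°: the bare lid is out at (275,190) in the top crop, and the second weight still stands centred at (133,108). I'll continue along the arc.

```bash
python3 -m inch '[[0.25,2.35,0,0,0,-1],[0.25,2.35,0,0,0,-1],[0.25,2.35,0,0,0,-1],[0.25,2.35,0,0,0,-1],[0.25,2.35,0,0,0,-1],[0.25,2.35,0,0,0,-1],[0.5,2.3,0,0,0,-1],[0.5,2.3,0,0,0,-1],[0.5,2.3,0,0,0,-1],[0.5,2.3,0,0,0,-1],[0.5,2.3,0,0,0,-1],[0.5,2.3,0,0,0,-1],[0.7,2.25,0,0,0,-1],[0.7,2.25,0,0,0,-1],[0.7,2.25,0,0,0,-1],[0.7,2.25,0,0,0,-1],[0.7,2.25,0,0,0,-1],[0.7,2.25,0,0,0,-1]]'
python3 -m inch '[[0.95,2.15,0,0,0,-1],[0.95,2.15,0,0,0,-1],[0.95,2.15,0,0,0,-1],[0.95,2.15,0,0,0,-1],[0.95,2.15,0,0,0,-1],[0.95,2.15,0,0,0,-1],[1.2,2.05,0,0,0,-1],[1.2,2.05,0,0,0,-1],[1.2,2.05,0,0,0,-1],[1.2,2.05,0,0,0,-1],[1.2,2.05,0,0,0,-1],[1.2,2.05,0,0,0,-1],[1.4,1.9,0,0,0,-1],[1.4,1.9,0,0,0,-1],[1.4,1.9,0,0,0,-1],[1.4,1.9,0,0,0,-1],[1.4,1.9,0,0,0,-1],[1.4,1.9,0,0,0,-1]]'
python3 -m inch '[[1.6,1.75,0,0,0,-1],[1.6,1.75,0,0,0,-1],[1.6,1.75,0,0,0,-1],[1.6,1.75,0,0,0,-1],[1.6,1.75,0,0,0,-1],[1.6,1.75,0,0,0,-1],[1.75,1.6,0,0,0,-1],[1.75,1.6,0,0,0,-1],[1.75,1.6,0,0,0,-1],[1.75,1.6,0,0,0,-1],[1.75,1.6,0,0,0,-1],[1.75,1.6,0,0,0,-1],[1.9,1.4,0,0,0,-1],[1.9,1.4,0,0,0,-1],[1.9,1.4,0,0,0,-1],[1.9,1.4,0,0,0,-1],[1.9,1.4,0,0,0,-1],[1.9,1.4,0,0,0,-1],[0,0,0,0,0,0],[0,0,0,0,0,0]]'
python3 -m inch '[[0,0,0,0,0,0],[0,0,0,0,0,0],[0,0,0,0,0,0],[0,0,0,0,0,0],[0,0,0,0,0,0],[0,0,0,0,0,0],[0,0,0,0,0,0],[0,0,0,0,0,0],[0,0,0,0,0,0],[0,0,0,0,0,0],[0,0,0,0,0,0],[0,0,0,0,0,0]]'
python3 -c "
from h import *
a=optics.snapshot('top')
print(*blobs(a,'red'),sep='\n');print(blobs(a,'yellow'));print(arm.get_state()['joint_positions'])"
```

```text
t: 7.72
tool_pos: [0.5007, 0.0339, 0.0796]
eef_rot: [0.001, 0.184, 0.983, 0.0]
wrist_force: [0.2, -0.7, -0.0]
width: 0.0403
gripper_force: 0.0
t: 9.22
tool_pos: [0.5214, 0.0702, 0.0793]
eef_rot: [0.0, 0.336, 0.942, -0.0]
wrist_force: [-0.1, 4.1, 2.6]
width: 0.0401
gripper_force: 1.7
t: 10.88
tool_pos: [0.5529, 0.0987, 0.0793]
eef_rot: [0.0, 0.478, 0.878, -0.0]
wrist_force: [-0.8, -0.1, -0.4]
width: 0.04
gripper_force: 0.0
t: 11.88
tool_pos: [0.5528, 0.0986, 0.0793]
eef_rot: [0.0, 0.478, 0.878, -0.0]
wrist_force: [0.6, 0.1, -0.5]
width: 0.0399
gripper_force: 0.0
(np.int32(19), np.float64(234.0), np.float64(134.0), np.int32(232), np.int32(132), np.int32(5), np.int32(5))
(np.int32(18), np.float64(291.7), np.float64(146.8), np.int32(290), np.int32(145), np.int32(5), np.int32(5))
(np.int32(17), np.float64(278.9), np.float64(204.6), np.int32(277), np.int32(203), np.int32(5), np.int32(4))
(np.int32(51), np.float64(391.5), np.float64(239.3), np.int32(388), np.int32(236), np.int32(8), np.int32(8))
[(np.int32(34), np.float64(255.4), np.float64(141.1), np.int32(253), np.int32(138), np.int32(6), np.int32(7)), (np.int32(62), np.float64(141.6), np.float64(206.5), np.int32(139), np.int32(201), np.int32(6), np.int32(12))]
[ 6.13516594e-02  2.99174822e-01 -3.60180141e-01  9.11442676e-01
 -1.67338720e-05  1.05808921e+00]
```

The table sits in its next detent: the posts have returned to their starting pixels and the second weight is intact at (255,141). Next I retract, go to the weight and tilt 35°.

```bash
python3 -m inch '[[0,0,8,0,0,0],[0,0,16,0,0,0],[0,0,20,0,0,0],[0,0,20,0,0,0],[0,0,20,0,0,0],[0,0,20,0,0,0],[0,0,20,0,0,0],[0,0,20,0,0,0],[0,0,16,0,0,0]]'
python3 -m inch '[[-5.1,11.9,-1,0,0,3.75],[-5.1,11.9,-1,0,0,3.75],[-5.1,11.9,-1,0,0,3.75],[-5.1,11.9,-1,0,0,3.75],[-5.1,11.9,-1,0,0,3.75],[-5.1,11.9,-1,0,0,3.75],[-5.1,11.9,-1,0,0,3.75],[-5.1,11.9,-1,0,0,3.75],[-5.1,11.9,-1,0,0,3.75],[-5.1,11.9,-1,0,0,3.75],[-5.1,11.9,-1,0,0,3.75],[-5.1,11.9,-1,0,0,3.75],[-5.1,11.9,-1,0,0,3.75],[-5.1,11.9,-1,0,0,3.75],[-5.1,11.9,-1,0,0,3.75],[-5.1,11.9,-1,0,0,3.75],[-5.1,11.9,-1,0,0,3.75],[-5.1,11.9,-1,0,0,3.75],[-5.1,11.9,-1,0,0,3.75],[-5.1,11.9,-1,0,0,3.75]]' 60
python3 -m inch '[[0,0,-4,0.9,-2.774,0],[0,0,-4,0.9,-2.774,0],[0,0,-4,0.9,-2.774,0],[0,0,-4,0.9,-2.774,0],[0,0,-4,0.9,-2.774,0],[0,0,-4,0.9,-2.774,0],[0,0,-4,0.9,-2.774,0],[0,0,-4,0.9,-2.774,0],[0,0,-4,0.9,-2.774,0],[0,0,-4,0.9,-2.774,0],[0,0,-4,0.9,-2.774,0],[0,0,-4,0.9,-2.774,0],[0,0,0,0,0,0],[0,0,0,0,0,0],[0,0,0,0,0,0]]'
python3 - <<'E'
from h import *
s=arm.get_state();M=rot(s['eef_rot']).as_matrix();print(M.round(3),s['joint_positions'].round(2))
b=optics.snapshot('scene');a=optics.snapshot('top')
u=-M[:,2];print('to go',(np.array([.5043,.3542,.0888])-s['tool_pos'])*1000)
# overlay: predicted grasp line along tool axis
b=b.copy();im=cv2.resize(b[190:320,320:450],(600,600),interpolation=cv2.INTER_CUBIC)
k=600/130
for d in(0,.05,.1,.14):
    p=(proj('scene',s['tool_pos']-u*d)[0]-[320,190]+.5)*k;cv2.circle(im,tuple(int(x) for x in p),3,(255,0,255),-1)
cv2.imwrite('pics/c4.png',im[:,:,::-1]); 
E
```

```text
t: 12.68
tool_pos: [0.5532, 0.0986, 0.2418]
eef_rot: [0.001, 0.478, 0.878, 0.001]
wrist_force: [-0.8, 0.3, -0.4]
width: 0.0402
gripper_force: 0.0
t: 14.35
tool_pos: [0.4505, 0.3372, 0.2199]
eef_rot: [0.0, -0.157, 0.988, 0.0]
wrist_force: [-0.1, 1.0, 1.0]
width: 0.0512
gripper_force: 0.0
t: 15.6
tool_pos: [0.4516, 0.3371, 0.1726]
eef_rot: [0.297, -0.148, 0.942, 0.047]
wrist_force: [0.5, 0.2, -0.2]
width: 0.0517
gripper_force: 0.0
[[-0.779 -0.307  0.546]
 [-0.251  0.952  0.178]
 [-0.574  0.001 -0.819]] [ 0.61 -0.09 -0.74  0.33 -0.17  0.25]
to go [ 52.73879693  17.08233637 -83.75721521]
```

View pics/c4.png

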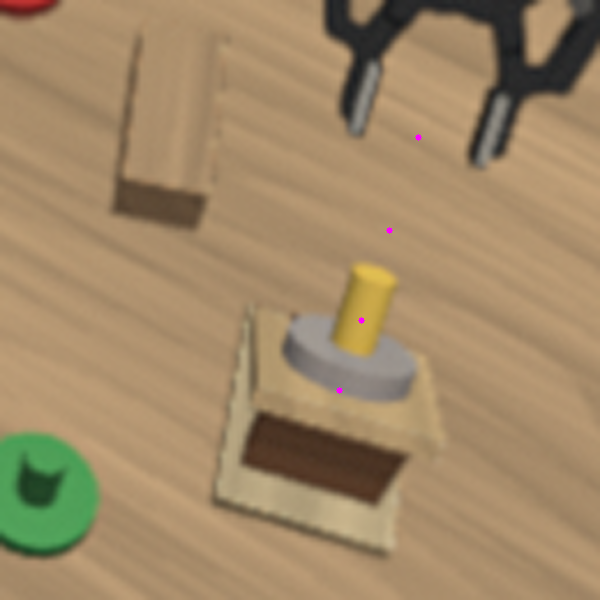

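The scene crop shows the knob (top (373,270), foot (356,347)) lying on the tool's extended axis (dot (361,320)), although the axis slope differs slightly. I'll check the lean direction by fitting knob top and foot.

```bash
python3 - <<'E'
from h import *
from scipy.optimize import least_squares as LS
k=600/130; q=lambda p:np.array(p)/k+[320,190]-.5
t=lambda c:((np.array(c)+.5)/5-.5)+[115,175]
top_s=q((373,272)); foot_s=q((356,348)); top_t=t((135,174))
for tag,tilt in(('fix',1),('free',0)):
  def f(p):
    yaw,ti=p[3],(np.radians(35) if tilt else p[4])
    u=np.array([-np.sin(ti)*np.cos(yaw),-np.sin(ti)*np.sin(yaw),np.cos(ti)])
    T=p[:3]
    return np.r_[proj('scene',T)[0]-top_s,proj('scene',T-.04*u)[0]-foot_s,proj('top',T)[0]-top_t,(ti-.611)*10,(yaw-.314)*3]
  r=LS(f,[.49,.35,.108,.3,.6]);print(tag,r.x[:3],np.degrees(r.x[3:]),r.fun.round(2))
  yaw,ti=r.x[3],.611;u=np.array([-np.sin(ti)*np.cos(yaw),-np.sin(ti)*np.sin(yaw),np.cos(ti)]);print('W',r.x[:3]-.018*u)
E
```

```text
fix [0.49075471 0.34945707 0.10932626] [23.41232831 34.37746771] [ 0.18  0.42  0.01 -0.44  0.22 -0.12 -0.    0.28]
W [0.50023089 0.3535602  0.09458291]
free [0.49072607 0.34938327 0.10956712] [23.02342751 36.41918594] [ 0.18  0.34 -0.   -0.36  0.22 -0.12  0.25  0.26]
W [0.50022989 0.35342199 0.09482377]
```

```bash
python3 -m inch '[[3.75,1.2,-6,0,0,0],[3.75,1.2,-6,0,0,0],[3.75,1.2,-6,0,0,0],[3.75,1.2,-6,0,0,0],[3.75,1.2,-6,0,0,0],[3.75,1.2,-6,0,0,0],[3.75,1.2,-6,0,0,0],[3.75,1.2,-6,0,0,0],[3.75,1.2,-6,0,0,0],[3.75,1.2,-6,0,0,0],[3.75,1.2,-6,0,0,0],[3.75,1.2,-6,0,0,0],[3.75,1.2,-6,0,0,0],[3.75,1.2,-6,0,0,0],[0,0,0,0,0,0],[0,0,0,0,0,0]]'
python3 - <<'E'
from h import *
b=optics.snapshot('scene')
cv2.imwrite('pics/c5.png',cv2.resize(b[210:310,340:440],(600,600),interpolation=cv2.INTER_CUBIC)[:,:,::-1])
E
```

```text
t: 17.03
tool_pos: [0.5032, 0.3532, 0.0866]
eef_rot: [0.296, -0.148, 0.942, 0.047]
wrist_force: [-0.7, 0.6, 0.7]
width: 0.0514
gripper_force: 0.0
```

View pics/c5.png

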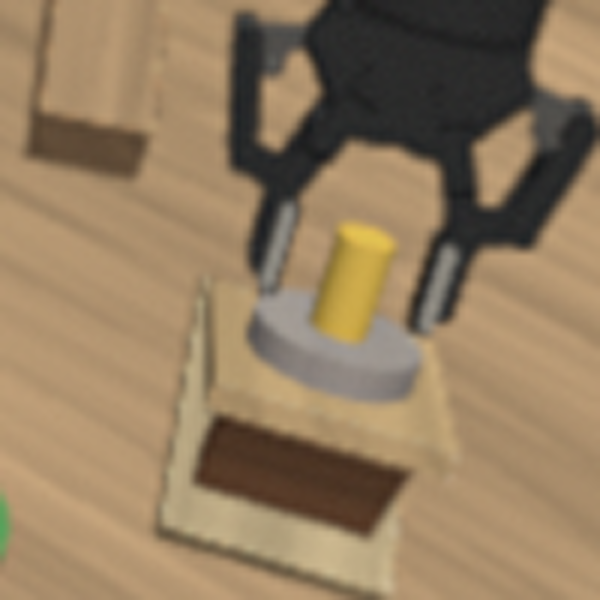

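The knob at (353,280) is centred between the pads at (278,245) and (438,288), and the tips are just above the disc. I'll close the gripper.

```bash
python3 -m inch '[[0,0,0,0,0,0],[0,0,0,0,0,0],[0,0,0,0,0,0],[0,0,0,0,0,0],[0,0,0,0,0,0],[0,0,0,0,0,0],[0,0,0,0,0,0],[0,0,0,0,0,0],[0,0,0,0,0,0],[0,0,0,0,0,0]]' 0 40
python3 -m inch '[[-1.1,-0.36,1.65,0,0,0],[-2.2,-0.7,3.3,0,0,0],[-3.3,-1.06,5,0,0,0],[-4.4,-1.4,6.6,0,0,0],[-5.5,-1.8,8.2,0,0,0],[-5.5,-1.8,8.2,0,0,0],[-5.5,-1.8,8.2,0,0,0],[-5.5,-1.8,8.2,0,0,0],[0,0,15,0,0,0],[0,0,20,0,0,0],[0,0,20,0,0,0],[0,0,10,0,0,0],[0,0,0,0,0,0],[0,0,0,0,0,0]]'
```

```text
t: 17.92
tool_pos: [0.5031, 0.354, 0.0879]
eef_rot: [0.297, -0.149, 0.942, 0.048]
wrist_force: [-6.2, 0.8, 6.8]
width: 0.0213
gripper_force: 39.2
t: 19.08
tool_pos: [0.4703, 0.3428, 0.203]
eef_rot: [0.298, -0.148, 0.942, 0.048]
wrist_force: [-0.3, -0.2, -4.3]
width: 0.0208
gripper_force: 39.9
```

```bash
python3 -m inch '[[0,0,4,-0.9,2.774,0],[0,0,4,-0.9,2.774,0],[0,0,4,-0.9,2.774,0],[0,0,4,-0.9,2.774,0],[0,0,4,-0.9,2.774,0],[0,0,4,-0.9,2.774,0],[0,0,4,-0.9,2.774,0],[0,0,4,-0.9,2.774,0],[0,0,4,-0.9,2.774,0],[0,0,4,-0.9,2.774,0],[0,0,4,-0.9,2.774,0],[0,0,4,-0.9,2.774,0],[0,0,0,0,0,0],[0,0,0,0,0,0],[0,0,0,0,0,0]]'
python3 - <<'E'
from h import *
s=arm.get_state();M=rot(s['eef_rot']).as_matrix();print(M.round(3))
a=optics.snapshot('top');b=optics.snapshot('scene')
for n,im in(('top',a),('scene',b)):
    h=cv2.cvtColor(im,cv2.COLOR_RGB2HSV).astype(int)
    m=((h[...,0]<14)&(h[...,1]>130)&(h[...,2]>60)).astype(np.uint8)
    m=cv2.morphologyEx(m,cv2.MORPH_OPEN,np.ones((3,3)))
    k,l,st,ce=cv2.connectedComponentsWithStats(m)
    print(n,[(st[i,4],ce[i].round(1),st[i,:4]) for i in range(1,k) if st[i,4]>150])
# predicted silhouette centre of dome for lid at (.542,-.018)
for n in('top','scene'):
    th=np.linspace(0,2*np.pi,60,endpoint=False);P=[]
    for zz in np.linspace(0,.017,9):
        r=np.sqrt(.06**2-(.043+zz)**2); P.append(np.c_[.542+r*np.cos(th),-.018+r*np.sin(th),np.full(60,.056+zz)])
    hull=cv2.convexHull(proj(n,np.vstack(P)).astype(np.float32));mm=cv2.moments(hull)
    print('pred',n,mm['m10']/mm['m00'],mm['m01']/mm['m00'],mm['m00'])
g=s['tool_pos']; print('tcp px',proj('scene',g),proj('scene',g+M[:,2]*.03))
p=proj('scene',g)[0].astype(int); x,y=p
c=b[y-50:y+50,x-50:x+50]; im=cv2.resize(c,(600,600),interpolation=cv2.INTER_CUBIC)
for d in(0,.02,.04):
    e=(proj('scene',g+M[:,2]*d)[0]-p+50.5)*6;cv2.circle(im,tuple(int(v) for v in e),3,(255,0,255),-1)
cv2.imwrite('pics/c6.png',im[:,:,::-1])
E
```

```text
t: 20.33
tool_pos: [0.4696, 0.3423, 0.2483]
eef_rot: [-0.0, -0.156, 0.988, -0.0]
wrist_force: [0.3, 0.0, -4.3]
width: 0.0208
gripper_force: 39.7
[[-0.952 -0.307 -0.001]
 [-0.307  0.952 -0.001]
 [ 0.001 -0.001 -1.   ]]
top [(np.int32(473), array([257.4, 196. ]), array([246, 184,  24,  25], dtype=int32)), (np.int32(297), array([230.4, 255.5]), array([221, 246,  20,  20], dtype=int32))]
scene [(np.int32(359), array([323.5, 182.8]), array([313, 171,  22,  23], dtype=int32)), (np.int32(506), array([259.1, 202.5]), array([245, 192,  29,  22], dtype=int32)), (np.int32(207), array([222.2, 254.8]), array([206, 245,  32,  17], dtype=int32)), (np.int32(203), array([388.3, 290. ]), array([374, 282,  30,  16], dtype=int32)), (np.int32(236), array([508.5, 350.3]), array([504, 325,   8,  45], dtype=int32))]
pred top 257.16267871369485 196.15422947650686 499.14440979855135
pred scene 259.69491009450263 202.15751188036182 591.3523825819138
tcp px [[419.62968497 205.12931582]] [[415.2883352  213.61131114]]
```

View pics/c6.png

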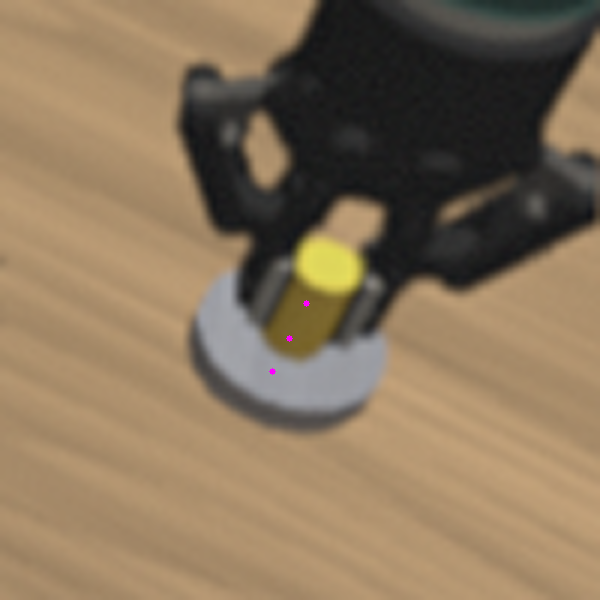

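The weight hangs upright in the grip: knob top at (329,264), disc centred at about (290,345) and level. The lid silhouettes match the predicted lid position (0.542, -0.018) within 0.6 px in both views. I'll estimate the knob-in-hand offset, then carry it over.

```bash
python3 - <<'E'
from h import *
from scipy.optimize import least_squares as LS
s=arm.get_state();g=s['tool_pos'];M=rot(s['eef_rot']).as_matrix()
p=proj('scene',g)[0].astype(int)
q=lambda c:np.array(c)/6-50.5+p
th=np.linspace(0,2*np.pi,200)
def disc(o,z):
    return proj('scene',np.c_[o[0]+.032*np.cos(th),o[1]+.032*np.sin(th),np.full(200,z)])
im=cv2.imread('pics/c6.png');h=cv2.cvtColor(im,cv2.COLOR_BGR2HSV).astype(int)
m=((h[...,0]>22)&(h[...,0]<36)&(h[...,1]>100)&(h[...,2]>180)).astype(np.uint8)
k,l,st,ce=cv2.connectedComponentsWithStats(m);i=1+st[1:,4].argmax();print('knobtop',ce[i],st[i])
# extremes of disc: left edge x 193, right x 387, bottom y 432 (crop px)
L=q((193,0))[0];Rr=q((387,0))[0];B=q((0,430))[1]
def f(v):
    W=g+M[:,0]*v[0]+M[:,1]*v[1]; zu=g[2]+v[2]-.036
    t=proj('scene',[W[0],W[1],zu+.054])[0]-q(ce[i]+.5)
    d=np.vstack([disc(W,zu),disc(W,zu+.014)])
    return np.r_[t,d[:,0].min()-L,d[:,0].max()-Rr,d[:,1].max()-B,v[1]*300]
r=LS(f,[0,0,.008]);print('tool x,y offs, W height over TCP (mm)',r.x*1000,r.fun.round(2))
W=M[:,0]*r.x[0]+M[:,1]*r.x[1];print('world off',W*1000)
E
```

```text
knobtop [328.37613952 264.42766548] [ 298  237   61   55 2523]
tool x,y offs, W height over TCP (mm) [4.6199895  1.04610045 1.68163338] [ 0.1  -0.17 -0.46  0.15  0.13  0.31]
world off [-4.71782965e+00 -4.25089886e-01  3.33276215e-03]
```

```bash
python3 -m inch '[[1,-5,0,0,0,0],[2,-10,0,0,0,0],[3.2,-15,0,0,0,0],[4.2,-20.5,0,0,0,0],[4.2,-20.5,0,0,0,0],[4.2,-20.5,0,0,0,0],[4.2,-20.5,0,0,0,0],[4.2,-20.5,0,0,0,0],[4.2,-20.5,0,0,0,0],[4.2,-20.5,0,0,0,0],[4.2,-20.5,0,0,0,0],[4.2,-20.5,0,0,0,0],[4.2,-20.5,0,0,0,0],[4.2,-20.5,0,0,0,0],[4.2,-20.5,0,0,0,0],[4.2,-20.5,0,0,0,0],[4.2,-20.5,0,0,0,0],[4.2,-20.5,0,0,0,0],[3.2,-15,0,0,0,0],[1,-7.8,0,0,0,0]]'
python3 -m inch '[[0,0,-8,0,0,0],[0,0,-14,0,0,0],[0,0,-18,0,0,0],[0,0,-18,0,0,0],[0,0,-18,0,0,0],[0,0,-16,0,0,0],[0,0,-12,0,0,0],[0,0,-8,0,0,0],[0,0,-5,0,0,0],[0,0,-3,0,0,0],[0,0,-1,0,0,0],[0,0,0,0,0,0],[0,0,0,0,0,0],[0,0,0,0,0,0]]'
python3 - <<'E'
from h import *
b=optics.snapshot('scene');s=arm.get_state();print(s['tool_pos'],s['wrist_force'])
im=cv2.resize(b[140:240,210:310],(600,600),interpolation=cv2.INTER_CUBIC)
cv2.imwrite('pics/c7.png',im[:,:,::-1])
E
```

```text
t: 22.1
tool_pos: [0.5436, -0.0202, 0.2499]
eef_rot: [0.0, -0.154, 0.988, -0.001]
wrist_force: [0.8, -1.0, -3.9]
width: 0.021
gripper_force: 39.7
t: 23.27
tool_pos: [0.5444, -0.0177, 0.1295]
eef_rot: [0.001, -0.156, 0.988, -0.0]
wrist_force: [-0.1, -0.1, -4.2]
width: 0.0206
gripper_force: 39.9
[ 0.54432696 -0.01773881  0.12942753] [-0.28518666  0.48126731 -3.91542308]
```

View pics/c7.png

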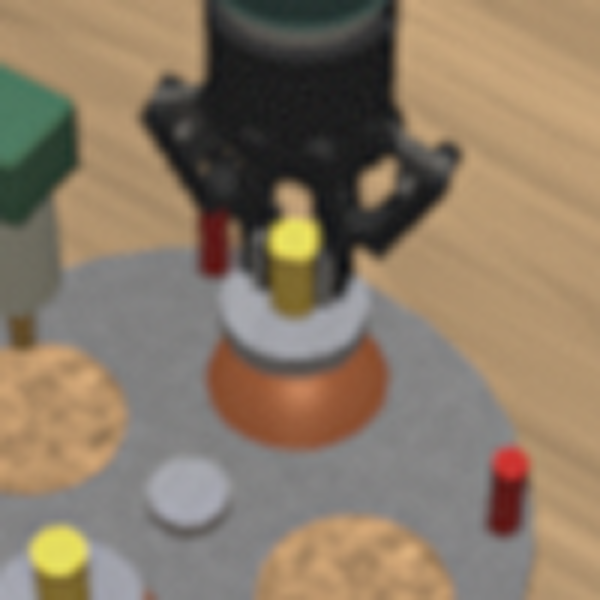

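The disc (295,300) hangs about 25 mm above the bare lid (297,385), laterally in line. Now a slow descent, watching the force.

```bash
python3 -m inch '[[-1,0,-3,0,0,0],[0,0,-3,0,0,0],[0,0,-3,0,0,0],[0,0,-3,0,0,0],[0,0,-2.5,0,0,0],[0,0,-2,0,0,0],[0,0,-1.5,0,0,0],[0,0,-1,0,0,0],[0,0,-0.5,0,0,0],[0,0,0,0,0,0],[0,0,0,0,0,0]]'; python3 -m inch '[[0,0,-0.5,0,0,0],[0,0,-0.5,0,0,0],[0,0,-0.5,0,0,0],[0,0,-0.5,0,0,0],[0,0,0,0,0,0],[0,0,0,0,0,0]]'; python3 -m inch '[[0,0,-0.5,0,0,0],[0,0,-0.5,0,0,0],[0,0,0,0,0,0],[0,0,0,0,0,0]]'
```

```text
t: 24.23
tool_pos: [0.5428, -0.0176, 0.1093]
eef_rot: [0.0, -0.155, 0.988, -0.0]
wrist_force: [-0.6, -0.4, -4.2]
width: 0.0209
gripper_force: 39.9
t: 24.73
tool_pos: [0.5426, -0.0176, 0.1071]
eef_rot: [-0.0, -0.156, 0.988, 0.0]
wrist_force: [0.3, -0.1, -3.1]
width: 0.021
gripper_force: 39.9
t: 25.07
tool_pos: [0.5426, -0.0176, 0.1061]
eef_rot: [-0.0, -0.155, 0.988, 0.0]
wrist_force: [0.4, 0.1, -3.5]
width: 0.021
gripper_force: 39.9
```

```bash
python3 -m inch '[[0,0,-0.5,0,0,0],[0,0,-0.5,0,0,0],[0,0,0,0,0,0],[0,0,0,0,0,0]]'; python3 -m inch '[[0,0,-0.5,0,0,0],[0,0,-0.5,0,0,0],[0,0,0,0,0,0],[0,0,0,0,0,0]]';  python3 -m inch '[[0,0,-0.5,0,0,0],[0,0,-0.5,0,0,0],[0,0,0,0,0,0],[0,0,0,0,0,0]]'
```

```text
t: 25.4
tool_pos: [0.5426, -0.0176, 0.1051]
eef_rot: [-0.0, -0.155, 0.988, 0.0]
wrist_force: [-0.7, 0.7, -3.7]
width: 0.0208
gripper_force: 39.9
t: 25.73
tool_pos: [0.5426, -0.0176, 0.1041]
eef_rot: [-0.0, -0.156, 0.988, 0.0]
wrist_force: [0.0, 0.2, -4.3]
width: 0.0213
gripper_force: 39.9
t: 26.07
tool_pos: [0.5426, -0.0176, 0.1031]
eef_rot: [-0.0, -0.155, 0.988, 0.0]
wrist_force: [-0.9, -0.6, -4.3]
width: 0.0209
gripper_force: 39.9
```

```bash
python3 -m inch '[[0,0,-0.5,0,0,0],[0,0,-0.5,0,0,0],[0,0,0,0,0,0],[0,0,0,0,0,0]]'; python3 -m inch '[[0,0,-0.5,0,0,0],[0,0,0,0,0,0],[0,0,0,0,0,0]]';  python3 -m inch '[[0,0,-0.5,0,0,0],[0,0,0,0,0,0],[0,0,0,0,0,0]]'; python3 -m inch '[[0,0,-0.5,0,0,0],[0,0,0,0,0,0],[0,0,0,0,0,0]]'
```

```text
t: 26.4
tool_pos: [0.5426, -0.0176, 0.1021]
eef_rot: [-0.0, -0.155, 0.988, 0.0]
wrist_force: [0.0, -0.6, -3.5]
width: 0.021
gripper_force: 39.9
t: 26.65
tool_pos: [0.5427, -0.0177, 0.1016]
eef_rot: [-0.0, -0.155, 0.988, -0.0]
wrist_force: [-0.3, -0.3, -3.3]
width: 0.0208
gripper_force: 39.9
t: 26.9
tool_pos: [0.5427, -0.0176, 0.1011]
eef_rot: [-0.0, -0.156, 0.988, 0.0]
wrist_force: [-0.2, 0.7, -3.5]
width: 0.021
gripper_force: 39.9
t: 27.15
tool_pos: [0.5427, -0.0176, 0.1006]
eef_rot: [-0.0, -0.156, 0.988, -0.0]
wrist_force: [0.2, -0.1, -3.5]
width: 0.021
gripper_force: 39.8
```

```bash
python3 -m inch '[[0,0,-0.5,0,0,0],[0,0,0,0,0,0],[0,0,0,0,0,0]]'; python3 -m inch '[[0,0,-0.5,0,0,0],[0,0,0,0,0,0],[0,0,0,0,0,0]]';  python3 -m inch '[[0,0,-0.5,0,0,0],[0,0,0,0,0,0],[0,0,0,0,0,0]]'; python3 -m inch '[[0,0,-0.5,0,0,0],[0,0,0,0,0,0],[0,0,0,0,0,0]]'
```

```text
t: 27.4
tool_pos: [0.5428, -0.0176, 0.1002]
eef_rot: [0.0, -0.155, 0.988, -0.0]
wrist_force: [0.3, 0.3, -4.3]
width: 0.0209
gripper_force: 39.9
t: 27.65
tool_pos: [0.5429, -0.0177, 0.1001]
eef_rot: [0.0, -0.155, 0.988, -0.0]
wrist_force: [-1.1, -0.0, 0.4]
width: 0.0207
gripper_force: 40.3
t: 27.9
tool_pos: [0.543, -0.0178, 0.1]
eef_rot: [0.0, -0.155, 0.988, -0.0]
wrist_force: [-3.3, 0.2, 5.1]
width: 0.0211
gripper_force: 40.8
t: 28.15
tool_pos: [0.543, -0.0178, 0.0999]
eef_rot: [0.0, -0.155, 0.988, -0.0]
wrist_force: [-4.3, -0.7, 8.0]
width: 0.0212
gripper_force: 41.1
```

Contact came at TCP z of about 0.100. I'll ease off the load and release.

```bash
python3 -m inch '[[0,0,0.5,0,0,0],[0,0,0.5,0,0,0],[0,0,0.2,0,0,0],[0,0,0,0,0,0],[0,0,0,0,0,0]]' - 20; python3 -m inch '[[0,0,0,0,0,0],[0,0,0,0,0,0],[0,0,0,0,0,0],[0,0,0,0,0,0]]' 35;  python3 -m inch '[[0,0,0,0,0,0],[0,0,0,0,0,0],[0,0,0,0,0,0],[0,0,0,0,0,0],[0,0,0,0,0,0],[0,0,0,0,0,0]]' 60; python3 -c "
from h import *
b=optics.snapshot('scene')
cv2.imwrite('pics/c8.png',cv2.resize(b[140:240,210:310],(600,600),interpolation=cv2.INTER_CUBIC)[:,:,::-1])"
```

```text
t: 28.57
tool_pos: [0.5429, -0.0177, 0.1]
eef_rot: [0.0, -0.155, 0.988, -0.0]
wrist_force: [-1.5, 0.3, 3.1]
width: 0.0211
gripper_force: 40.6
t: 28.9
tool_pos: [0.5428, -0.0176, 0.0996]
eef_rot: [0.0, -0.155, 0.988, 0.0]
wrist_force: [0.5, -0.4, 0.4]
width: 0.0301
gripper_force: 0.0
t: 29.4
tool_pos: [0.5427, -0.0176, 0.0999]
eef_rot: [0.0, -0.156, 0.988, -0.0]
wrist_force: [-0.8, 0.8, -0.3]
width: 0.0512
gripper_force: 0.0
```

View pics/c8.png

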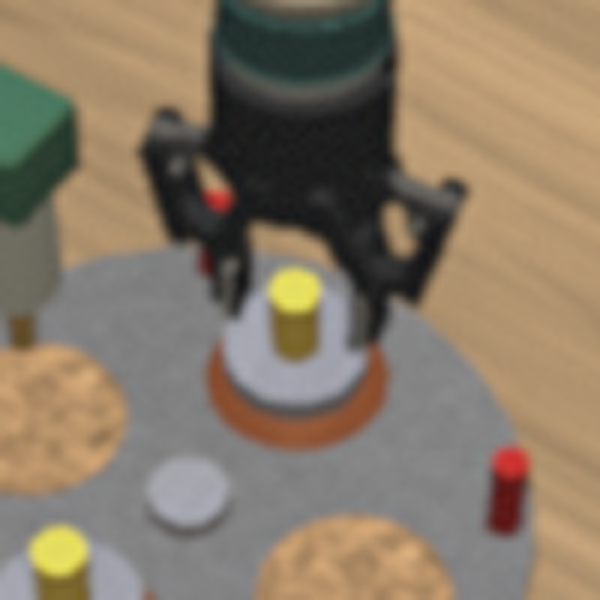

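The weight stands upright on the lid (knob at (295,310)) with both fingers clear of it. I'll retreat straight up and check.

```bash
python3 -m inch '[[0,0,4,0,0,0],[0,0,8,0,0,0],[0,0,14,0,0,0],[0,0,20,0,0,0],[0,0,20,0,0,0],[0,0,20,0,0,0],[0,0,20,0,0,0],[0,0,20,0,0,0],[-10,0,14,0,0,0],[-20,0,4,0,0,0],[-20,0,0,0,0,0],[-20,0,0,0,0,0],[-20,0,0,0,0,0],[-10,0,0,0,0,0],[0,0,0,0,0,0],[0,0,0,0,0,0],[0,0,0,0,0,0],[0,0,0,0,0,0],[0,0,0,0,0,0],[0,0,0,0,0,0]]'
python3 - <<'E'
from h import *
for i in range(2):
    b=optics.snapshot('scene');a=optics.snapshot('top')
    print([x[:3] for x in blobs(a,'red')],[x[:3] for x in blobs(a,'yellow')])
print('pred knob top on lid, top cam',proj('top',[[.542,-.018,.127],[.712,-.01,.127]]),'scene',proj('scene',[.542,-.018,.127]))
r=lambda i:cv2.resize(i,(400,400),interpolation=cv2.INTER_CUBIC)
cv2.imwrite('pics/c9.png',np.hstack([r(a[120:220,205:305]),r(b[150:280,180:310])])[:,:,::-1])
E
```

```text
t: 31.12
tool_pos: [0.4433, -0.0177, 0.2437]
eef_rot: [-0.0, -0.156, 0.988, 0.0]
wrist_force: [0.2, 1.1, -0.2]
width: 0.0512
gripper_force: 0.0
[(np.int32(21), np.float64(234.0), np.float64(134.3)), (np.int32(17), np.float64(291.4), np.float64(147.0)), (np.int32(16), np.float64(220.6), np.float64(191.2)), (np.int32(17), np.float64(278.9), np.float64(204.6)), (np.int32(51), np.float64(391.5), np.float64(239.3))] [(np.int32(34), np.float64(255.4), np.float64(141.1)), (np.int32(35), np.float64(256.4), np.float64(192.2))]
[(np.int32(20), np.float64(234.0), np.float64(134.2)), (np.int32(17), np.float64(291.4), np.float64(146.9)), (np.int32(17), np.float64(220.7), np.float64(191.3)), (np.int32(17), np.float64(278.9), np.float64(204.6)), (np.int32(51), np.float64(391.5), np.float64(239.3))] [(np.int32(33), np.float64(255.4), np.float64(141.2)), (np.int32(35), np.float64(256.4), np.float64(192.2))]
pred knob top on lid, top cam [[257.19466885 194.45584445]
 [255.42602319 140.85067399]] scene [[259.92292922 184.92132099]]
```

View pics/c9.png

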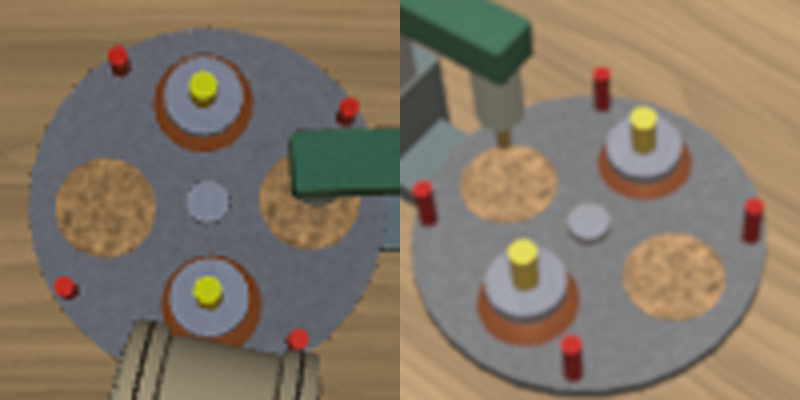

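In both views the two weights stand upright on their lids: the placed knob is at (207,290) in the top crop and the other at (203,87). The placed weight is about 6 mm off centre with a lean of about 4°, inside the limits. I'll make sure it isn't creeping, then hand in.

```bash
python3 -m inch '[[0,0,0,0,0,0],[0,0,0,0,0,0],[0,0,0,0,0,0],[0,0,0,0,0,0],[0,0,0,0,0,0],[0,0,0,0,0,0],[0,0,0,0,0,0],[0,0,0,0,0,0],[0,0,0,0,0,0],[0,0,0,0,0,0],[0,0,0,0,0,0],[0,0,0,0,0,0]]' >/dev/null; python3 - <<'E'
from h import *
from bench import job
y=[x[:3] for x in blobs(optics.snapshot('top'),'yellow')];print(y)
if abs(y[-1][1]-256.4)<.5 and abs(y[-1][2]-192.2)<.5: print(job.finish_job())
E
```

```text
[(np.int32(34), np.float64(255.4), np.float64(141.1)), (np.int32(35), np.float64(256.4), np.float64(192.2))]
the job is handed in; nothing more can be done
None
```

The job is handed in but no verdict came back: the table rests in its next stop, the weight stands free on the bare lid (about 6 mm off centre, leaning roughly 4°, not creeping), and the other weight still stands on its own lid.

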